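# Slacken the left-hand rotor nut of the bench centrifuge

### The job

The rotor of the small bench centrifuge has to come off for cleaning: slacken the wing nut on top of it by about a sixth of a turn (60 degrees) and let go, leaving the nut on its spindle. It has a left-hand thread, so it loosens clockwise seen from above; do not tighten it further. Leave the stirrer's speed knob alone.

Things in the scene. Friction and masses are not known exactly. Their poses are not given: they have to be found in the camera images.
- wing_grip (a point): Centre of the wing of the steel wing nut amid the locked dark rotor of the centrifuge (fixed white box 200 x 190 x 110 mm, lid off). The wing: upright bar 56 mm long, 10 thick, 24 high, ears 5 mm higher, on a round hub 24 wide. Point on the vertical turning axis, 12 mm below the bar's top, 38 above the rotor, 174 above the table. x along the wing, y across its flats (grip these), z up; turns with the nut.
- wing_nut (a joint): Turn of that wing nut in rad, growing clockwise seen from above, which loosens it (left-hand thread) and raises it 1.3 mm per rad. It starts tight, between 0.05 and 0.25; anticlockwise only tightens it, to a dead stop at -0.35. Friction about 0.08 N m, no spring: it stays where it is left. It can turn up to 2.6.
- speed_knob (a joint): Bystander, not to be turned: the black bar-shaped speed knob (36 mm long, top about 124 mm above the table) on the deck of the grey magnetic stirrer, a low fixed box with a round white plate, 210 x 150 mm. The spare rotor lying on the table has a round nut, no wings. Rad, 0 as it stands, growing clockwise.

How it is judged:
At the end, for the whole second after the job is handed in: The centrifuge's wing nut has been turned clockwise to a joint value between 0.7 and 1.75 rad (60 degrees more than its start, give or take 20 degrees, always lies inside) and is at rest (value of joint wing_nut between 0.7 and 1.75 rad and velocity of joint wing_nut between -0.05 and 0.05 rad/s); the robot touches nothing.
It fails at once if the wing nut is tightened further (turned anticlockwise below -0.2 rad) (value of joint wing_nut below -0.2 rad).
It fails at once if the stirrer's speed knob is turned by more than 0.25 rad (value of joint speed_knob above 0.25 rad).
It also fails if it takes over 32 s, if anything falls off the work surface, if the arm or the gripper's body presses on something with over 40 N, if the wrist force passes 120 N, or if a joint passes its speed limit or range.

### The arm

A 7-joint arm with a two-finger parallel gripper is mounted at the origin on the work surface. World frame = base frame: x ahead of the robot, y to its left, z up, the work surface at z = 0. Lengths are in m, angles in rad, forces in N, time in s.
With the tool pointing down it reaches from about 0.35 to 0.9 m from the base axis. Payload 8.1 kg.
Tool frame: the origin (TCP) lies on the centre line of the jaws, within the pads' length; the fingertips stand 14 mm ahead of it and the grasp point (between the pads) lies 5 mm behind it; z points along the fingers, y is the direction in which the jaws open and shut (so a half turn about z gives the same grasp; the last joint's range is limited). The gripper opens to 92 mm and grips with 3 to 60 N. Pads are 19 mm wide; open, the fingers measure 130 mm over their backs; the gripper's body (75 mm by 190 mm) begins 47 mm behind the grasp point.
Start: joints at [-1.428, 0.434, 0.025, 1.573, -0.012, 1.134, -0.075], TCP at [0.152, 0.606, 0.241] pointing down, gripper open.
Joint ranges: [-2.62, 2.62], [-0.44, 2.09], [-1.27, 1.32], [0.08, 2.57], [-1.32, 4.46], [0.12, 2], [-2.74, 2.74]. Speed limits (rad/s): [2.22, 2.22, 3.01, 3.01, 3.14, 3.14, 3.14].

### API

Orientations are given as a rotation vector (axis times angle).
In Python, from cell import observe, eyes, arm gives the robot as it stands.
- The arm moves only by the tool step_arm, never from a script. Its argument "series" is a list that holds one entry, the list of rows, each a list of 5 numbers: the finger opening in m, from 0 to 0.0918, then the shift along the world's x, y, z in m, then the turn about the world's z in degrees. In form: [[[hand, dx, dy, dz, spin], ...]]. A call has 1 to 20 rows; each row is the pose to reach, as a shift and turn from the pose measured when the call began; what a row does not reach only later rows make up. A row lasts 1/12 s, in which the tool goes at most 41.7 mm and 7.16 degrees, less where a joint would pass 70% of its speed; a pose out of reach is approached as far as the arm can. A call with a gripper value outside its range is refused whole. The fingers move at their own pace and stop on an object; "squeeze" is the grip in N (left out, the last holds). Time passes only in rows, so rows that repeat a pose let the fingers close. It gives the time, the measured TCP pose, the force and the opening at its end, in the units of the state.
- observe(): the state, without advancing time (a new reading comes with each control period).
- eyes.get_image(name): name is "side" or "top"; returns (picture, depth): 480x640x3 uint8, red, green, blue; 480x640 float32, m along the optical axis (not along the pixel's ray), 0 where there is no reading.
- eyes.camera_params(name): a dict with "intrinsics" (3x3 intrinsics, pixels), "position" and "attitude" of the camera in the world. Camera axes: x right, y down, z forward; pixel columns grow to the right and rows downward; lengths in m; the calibration is good to about 2 mm. A picture is of the moment at which its call begins. camera_params takes no time and is no camera call.
- arm.sign_off(): hands the job in, once; it reports no verdict.
The state is a dict: "clock": time; "joints": joint angles; "dq": joint speeds; "joint_efforts": joint torques, N m; "position": TCP position; "ee_rot": TCP orientation; "force": force on the tool from outside, world axes, zero at the start; "ft_torque": the same for the moment, N m; "width": opening from 0.0 (shut) to 1.0 (fully open).
Only numpy, scipy, OpenCV 4.12 (cv2) and the standard library are available. Lean on these libraries where they do the work, as an engineer would, in place of code of your own. Each camera call takes 0.05 s, during which the arm holds its last target.

## Working session

There is one attempt and no reset: what is moved stays moved. The work goes in short steps, Python scripts to look and compute and a tool call to move; the robot and the scene stay as the last step left them, time stands still between calls to the robot, and variables do not carry over. Pictures are saved under pics/ and viewed, and the job is handed in when it is done.

Besides the shell and the picture viewer there is one more tool, called after ">>>" in YAML: its name, and indented under it one key for each argument. step_arm: Moves the arm, as the interface text tells. Its arguments: {"type":"object","properties":{"series":{"type":"array"},"squeeze":{"type":"number"}},"required":["series"]}

```bash
mkdir -p pics; python3 - <<'E'
from cell import observe, eyes, arm
import cv2,numpy as np
s=observe();print(s)
for n in("top","side"):
    p,d=eyes.get_image(n);c=eyes.camera_params(n);print(n,c)
    cv2.imwrite(f"pics/{n}0.png",p[:,:,::-1]);np.save(f"{n}0_d.npy",d)
E
```

```text
{'clock': 0.0, 'joints': array([-1.42759763,  0.43517545,  0.02499273,  1.57409051, -0.01158156,
        1.13401222, -0.07506878]), 'dq': array([-0.00076024, -0.00089387,  0.00035266, -0.00026459,  0.00030375,
        0.00053258, -0.00037112]), 'joint_efforts': array([ 1.71623233e-04, -6.67855597e+01,  9.84859094e-01, -3.14467907e+01,
       -6.06902526e-02,  4.23259498e-02,  1.51929648e-04]), 'position': array([0.15203334, 0.60572188, 0.23997727]), 'ee_rot': array([-3.85201081e-01, -3.11786160e+00,  2.42008335e-03]), 'force': array([ 0.03778852, -0.7672666 ,  0.23901073]), 'ft_torque': array([ 0.01490654,  0.05445663, -0.04468619]), 'width': 0.9986097715271767}
top {'intrinsics': array([[490.92362005,   0.        , 318.93801159],
       [  0.        , 490.92362005, 233.847175  ],
       [  0.        ,   0.        ,   1.        ]]), 'position': array([0.48526623, 0.01796191, 0.92698533]), 'attitude': array([-2.18261515,  2.23615446, -0.04365271])}
side {'intrinsics': array([[594.38175437,   0.        , 316.41463963],
       [  0.        , 594.38175437, 242.72542889],
       [  0.        ,   0.        ,   1.        ]]), 'position': array([ 0.20871282, -0.6513147 ,  0.89885089]), 'attitude': array([-2.31200486,  0.51650768, -0.24150307])}
```

View pics/top0.png

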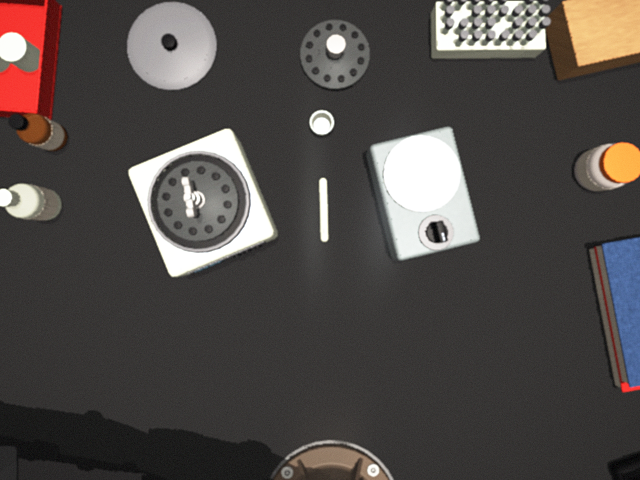

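View pics/side0.png

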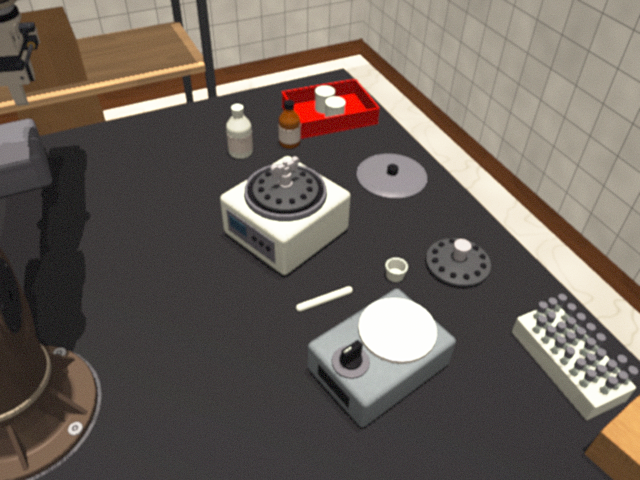

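The top view shows the wing nut at about (190,197) in the white centrifuge, and the stirrer knob at (437,232). In the side view the wing is at about (286,165). Next I'll measure the wing from the depth.

```bash
cat > h.py <<'E'
import numpy as np,cv2
from scipy.spatial.transform import Rotation as R
from cell import observe,eyes,arm
def pts(n,d,box):
    c=eyes.camera_params(n);K=c["intrinsics"];u0,v0,u1,v1=box
    v,u=np.mgrid[v0:v1,u0:u1];z=d[v0:v1,u0:u1]
    P=np.stack([(u-K[0,2])/K[0,0]*z,(v-K[1,2])/K[1,1]*z,z],-1)
    return P@R.from_rotvec(c["attitude"]).as_matrix().T+c["position"]
def crop(n,p,box,name,f=8):
    u0,v0,u1,v1=box
    cv2.imwrite(name,cv2.resize(p[v0:v1,u0:u1],None,fx=f,fy=f,interpolation=cv2.INTER_NEAREST))
E
python3 - <<'E'
from h import *
for n,box in(("top",(160,160,240,240)),("side",(255,145,320,200))):
    p=cv2.imread(f"pics/{n}0.png");d=np.load(f"{n}0_d.npy")
    P=pts(n,d,box);crop(n,p,box,f"pics/{n}_c.png",7)
    z=P[...,2];print(n,np.percentile(z,[1,50,99,100]))
    m=(z>0.166)&(z<0.2)
    Q=P[m];print(m.sum());
    if m.sum()<5: continue
    print(Q.mean(0),Q.min(0),Q.max(0))
    r=cv2.minAreaRect((Q[:,:2]*1000).astype(np.float32));print(r)
    c=Q[:,:2]-Q[:,:2].mean(0);w,V=np.linalg.eigh(c.T@c/len(c));print(np.sqrt(w)*1000,np.degrees(np.arctan2(V[1,1],V[0,1])))
    vis=(m*255).astype(np.uint8);cv2.imwrite(f"pics/{n}_m.png",cv2.resize(vis,None,fx=7,fy=7,interpolation=cv2.INTER_NEAREST))
E
```

```text
top [0.10879739 0.13026411 0.19104635 0.92698533]
391
[0.56997351 0.20725621 0.18409609] [0.53999276 0.20041128 0.16615338] [0.60145493 0.21743639 0.19568553]
((570.7317504882812, 208.40406799316406), (61.54293441772461, 15.171521186828613), 3.4463858604431152)
[ 3.29293746 17.16026808] -172.18368837143456
side [-0.00338589  0.12816496  0.19195972  0.89885089]
342
[0.56765312 0.20464031 0.18084696] [0.53760599 0.19702242 0.16606267] [0.60131844 0.21913443 0.19468587]
((569.5346069335938, 206.3409881591797), (64.36337280273438, 18.061113357543945), 11.337085723876953)
[ 3.09326854 17.42082635] -172.78764957554242
```

```bash
cd pics; python3 -c "
import cv2,numpy as np
for n in('top','side'):
    a=cv2.imread(n+'_c.png');cv2.imwrite(n+'_c2.png',a)
"
```

```text
(no output)
```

View pics/top_c.png

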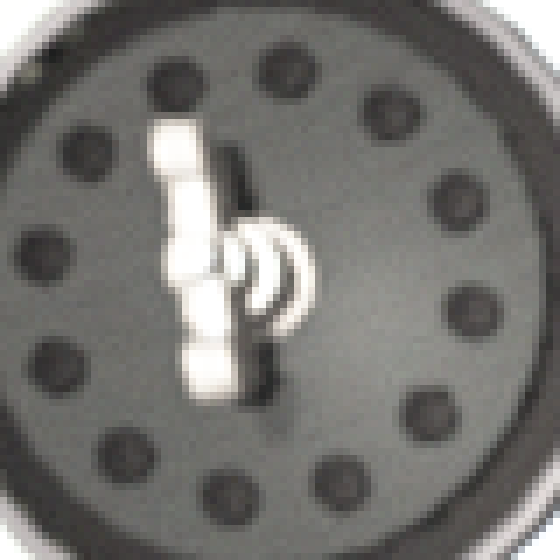

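View pics/side_c.png

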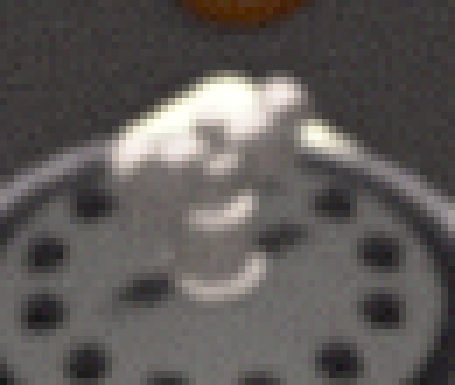

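The crops show the wing's two ears in the top view at crop pixels (178,150) and (212,372), with a stepped hub beside the bar. I need the hub's heights to place the fingertips, and a finer wing axis.

```bash
python3 - <<'E'
from h import *
np.set_printoptions(linewidth=250)
p=cv2.imread("pics/top0.png");d=np.load("top0_d.npy")
P=pts("top",d,(180,176,208,220))
print((P[...,2]*1000).astype(int))
for n,box in(("top",(160,160,240,240)),("side",(255,145,320,200))):
    P=pts(n,np.load(n+"0_d.npy"),box)
    for lo in(.180,.183,.186):
        Q=P[(P[...,2]>lo)&(P[...,2]<.196)]
        r=cv2.minAreaRect((Q[:,:2]*1000).astype(np.float32))
        c=Q[:,:2]-Q[:,:2].mean(0);w,V=np.linalg.eigh(c.T@c);print(n,lo,len(Q),r,Q[:,:2].mean(0),np.degrees(np.arctan(V[1,1]/V[0,1])))
# rotor centre
c=eyes.camera_params("top");K=c["intrinsics"];M=R.from_rotvec(c["attitude"]).as_matrix()
def ray(u,v,z):
    r=M@np.array([(u-K[0,2])/K[0,0],(v-K[1,2])/K[1,1],1]);return c["position"]+r*(z-c["position"][2])/r[2]
a=ray(160+178/7,160+148/7,.191);b=ray(160+212/7,160+373/7,.191);print(a,b,(a+b)/2,np.degrees(np.arctan2(*(a-b)[1::-1])))
# rotor holes -> ellipse
h=np.array([(287,72),(390,112),(457,202),(470,312),(430,412),(341,482),(230,497),(127,455),(58,367),(45,256),(86,153),(177,84)],float)/7+160
e=cv2.fitEllipse(h.astype(np.float32));print(e,ray(*e[0],.136))
E
```

```text
[[130 130 131 ... 131 132 133]
 [131 131 188 ... 133 133 134]
 [134 190 186 ... 133 132 133]
 ...
 [134 133 132 ... 132 135 136]
 [132 130 132 ... 133 132 132]
 [132 133 133 ... 135 133 132]]
top 0.18 301 ((570.6146850585938, 208.25643920898438), (61.61616134643555, 11.673161506652832), 7.831521987915039) [0.5699831  0.20825273] 7.751940032138075
top 0.183 263 ((569.7457275390625, 208.862548828125), (60.05971145629883, 10.2354154586792), 7.831521987915039) [0.56997554 0.20865275] 7.807150318048129
top 0.186 188 ((569.8998413085938, 208.9979248046875), (59.73359298706055, 9.864925384521484), 7.993254661560059) [0.57024545 0.20879332] 8.108900206631041
side 0.18 193 ((568.44091796875, 206.6761016845703), (62.35029220581055, 16.973960876464844), 11.337085723876953) [0.56818565 0.20563318] 7.297367483229181
side 0.183 160 ((568.349853515625, 207.13031005859375), (62.35029220581055, 16.04746437072754), 11.337085723876953) [0.56801154 0.20608583] 7.635687518075663
side 0.186 112 ((567.7023315429688, 207.47923278808594), (61.223819732666016, 12.403910636901855), 10.385437965393066) [0.56717463 0.20630957] 7.932090611702997
[0.59234318 0.21027576 0.191     ] [0.54381108 0.2037763  0.191     ] [0.56807713 0.20702603 0.191     ] 7.627703662101795
((196.7787322998047, 200.5235137939453), (61.36979293823242, 61.61338424682617), 49.105587005615234) [0.56855117 0.2068843  0.136     ]
```

```bash
python3 - <<'E'
from h import *
np.set_printoptions(linewidth=250,threshold=100000)
P=pts("top",np.load("top0_d.npy"),(180,186,208,212))
print((P[...,2]*1000).astype(int))
P=pts("side",np.load("side0_d.npy"),(272,155,302,190))
print((P[...,2]*1000).astype(int))
s=observe();M=R.from_rotvec(s["ee_rot"]).as_matrix();print(M)
y=np.array([-np.sin(np.radians(7.8)),np.cos(np.radians(7.8))])
print("tool y",np.degrees(np.arctan2(M[1,1],M[0,1])), "wanted 97.8")
print(np.array([.5685,.2072])-s["position"][:2])
E
```

```text
[[134 136 136 184 186 187 183 184 185 183 177 171 168 135 133 133 135 133 133 132 136 136 134 134 135 135 136 138]
 [136 134 135 183 187 188 185 186 182 184 180 174 166 133 135 133 133 135 135 136 134 134 137 137 137 135 135 134]
 [132 135 135 134 184 185 185 186 184 182 181 173 167 135 135 136 133 134 137 133 134 133 136 134 136 134 134 133]
 [135 134 135 137 183 185 184 186 185 185 183 176 169 133 135 135 134 133 135 137 136 135 136 135 136 134 136 134]
 [135 137 135 137 186 186 186 186 184 186 180 177 169 135 135 134 134 136 134 136 136 134 134 134 135 134 136 137]
 [134 135 135 134 186 185 186 187 184 182 183 175 172 166 162 138 138 139 134 134 134 135 137 134 135 134 136 136]
 [135 134 137 135 182 183 186 184 184 185 182 178 172 166 163 161 158 137 138 139 133 135 133 134 136 134 134 137]
 [134 135 134 134 183 191 193 192 186 184 182 180 177 172 160 162 163 162 147 140 141 135 135 137 135 137 135 136]
 [134 134 135 135 193 192 193 190 192 192 182 178 179 177 171 162 163 161 158 152 137 139 134 135 133 137 135 133]
 [136 135 133 135 195 192 191 192 192 192 188 179 182 178 173 167
[... 5712 characters left out ...]
7 134 137 135 135 136 134 134 137 139 137 139 138 141 142 138 136 136 135 136 135 133 136 135 136 137 136 135 136]
 [137 136 136 135 139 135 135 134 134 138 135 137 139 138 140 137 137 137 134 136 136 137 134 137 134 135 138 137 136 136]
 [139 138 135 136 137 136 135 136 136 137 138 137 136 135 138 133 136 135 133 137 136 135 134 137 135 136 135 134 133 135]
 [137 134 138 137 139 136 136 137 134 138 136 135 137 133 136 135 138 134 137 134 135 134 133 135 136 137 134 137 133 136]]
[[-9.69927559e-01  2.43393648e-01 -2.48080872e-04]
 [ 2.43393756e-01  9.69926590e-01 -1.37487636e-03]
 [-9.40159376e-05 -1.39391180e-03 -9.99999024e-01]]
tool y 75.9130628634401 wanted 97.8
[ 0.41649612 -0.39859196]
```

```bash
python3 - <<'E'
from h import *
np.set_printoptions(linewidth=250,threshold=100000,suppress=True)
a=np.radians(7.8);X=np.array([np.cos(a),np.sin(a)]);Y=np.array([-X[1],X[0]]);c0=np.array([.5685,.2072])
for n,box in(("top",(160,160,240,240)),("side",(255,145,320,200))):
    P=pts(n,np.load(n+"0_d.npy"),box).reshape(-1,3);q=(P[:,:2]-c0)*1000;x=q@X;y=q@Y;z=P[:,2]*1000
    print(n)
    for lo,hi in((140,150),(150,158),(158,165),(165,170),(170,175),(175,180),(180,184),(184,188),(188,196)):
        row=[]
        for x0 in range(-32,32,8):
            m=(z>lo)&(z<=hi)&(x>=x0)&(x<x0+8)&(abs(y)<20)
            row.append("%5.1f..%4.1f(%d)"%(y[m].min(),y[m].max(),m.sum()) if m.any() else "-")
        print(lo,hi,row)
E
```

```text
top
140 150 ['-', '-', ' -3.9.. 1.5(5)', ' -9.9..-4.4(13)', '-11.8..-9.0(7)', ' -8.4..-6.6(3)', '-', '-']
150 158 ['-', '-', ' -2.7..-1.3(2)', ' -9.6..-6.1(7)', '-10.4..-9.1(7)', '-', '-', '-']
158 165 [' -2.3..-2.3(1)', '-', ' -4.8..-2.6(4)', ' -8.9..12.0(20)', '-10.2..-5.0(14)', ' -6.9..-3.2(7)', '-', '-']
165 170 [' -0.7..-0.7(1)', ' -3.6..-2.6(5)', ' -3.3..-3.0(3)', ' -7.8..-2.8(6)', ' -6.4..-5.9(3)', ' -3.5..-2.9(4)', ' -3.6..-2.9(6)', ' -3.2..-2.2(3)']
170 175 [' -2.6..-2.6(1)', ' -3.3..-2.8(4)', ' -3.3..-2.4(5)', ' -6.5..-2.6(5)', ' -6.6..-4.6(4)', ' -3.4..-2.9(3)', ' -3.2..-2.6(4)', '-']
175 180 [' -3.0..-2.7(2)', ' -2.9..-2.8(3)', ' -3.3..-2.8(5)', ' -5.5.. 8.7(7)', ' -6.6..-2.6(11)', ' -3.3..-2.6(4)', ' -3.3..-2.6(3)', ' -3.5..-2.9(4)']
180 184 [' -2.9.. 1.3(4)', ' -3.2..-2.6(4)', ' -2.7.. 6.4(12)', ' -5.1.. 6.6(11)', ' -4.8.. 6.4(8)', ' -3.3.. 6.5(11)', ' -3.6.. 6.5(8)', ' -3.2..-3.0(2)']
184 188 [' -2.7.. 3.5(8)', ' -3.1.. 3.1(3)', ' -2.2.. 6.1(22)', ' -3.1.. 6.1(19)', ' -1.6..-0.1(3)', ' -2.7.. 5.4(26)', ' -3.3.. 6.2(17)', ' -3.5.. 5.4(10)']
188 196 [' -3.0.. 5.8(15)', '
[... 674 characters left out ...]
8(9)', ' -7.3..-3.4(4)', ' -5.4..-3.2(4)', ' -3.8..-1.5(4)', ' -6.2..-2.7(3)']
175 180 [' -4.9.. 5.0(4)', ' -5.3..-1.5(6)', ' -4.9..-2.7(6)', '-10.2..-2.1(14)', ' -7.5..-2.8(7)', ' -5.2..-3.1(6)', ' -5.9.. 0.2(5)', ' -4.2..-0.4(4)']
180 184 [' -5.5.. 6.2(6)', ' -5.2..-1.3(5)', ' -5.4.. 0.1(8)', ' -6.4..-2.6(3)', ' -6.9..-1.4(9)', ' -5.3..-2.1(6)', ' -8.0.. 9.3(8)', ' -1.7..-1.7(1)']
184 188 [' -6.2.. 3.5(6)', ' -4.0..-1.5(4)', ' -5.4.. 4.7(13)', ' -5.6.. 3.2(14)', ' -4.9..-1.3(7)', ' -5.6.. 4.3(12)', ' -5.7.. 6.1(12)', ' -4.9..-1.4(7)']
188 196 [' -5.4.. 5.3(13)', ' -6.8.. 5.6(14)', ' -1.2.. 0.9(2)', ' -2.9.. 4.3(9)', ' -4.3.. 6.5(11)', ' -1.8..-0.6(2)', ' -4.1.. 6.3(11)', ' -4.6.. 3.2(10)']
```

The bar (±5 mm) has a round boss of about 8 mm radius up to z≈0.179, sitting on the 24 mm hub, whose top is at 0.162. The axis is about (0.569, 0.2075) and the wing lies at 7.8°. I'll keep the tips just above the hub, with the tool y at 97.8° (spin +22), and start by moving over it.

>>> step_arm:
  series:
    - [[0.0918,0.02,-0.019,0.01,1],[0.0918,0.045,-0.043,0.02,3],[0.0918,0.07,-0.067,0.02,5],[0.0918,0.097,-0.093,0.02,7],[0.0918,0.124,-0.119,0.02,8],[0.0918,0.151,-0.145,0.02,9],[0.0918,0.178,-0.17,0.02,10],[0.0918,0.205,-0.196,0.02,12],[0.0918,0.232,-0.222,0.02,13],[0.0918,0.259,-0.248,0.02,14],[0.0918,0.286,-0.273,0.02,16],[0.0918,0.313,-0.299,0.02,17],[0.0918,0.34,-0.325,0.02,18],[0.0918,0.367,-0.351,0.02,20],[0.0918,0.39,-0.373,0.02,21],[0.0918,0.408,-0.39,0.02,22],[0.0918,0.417,-0.398,0.02,22],[0.0918,0.417,-0.398,0.02,22],[0.0918,0.417,-0.398,0.02,22],[0.0918,0.417,-0.398,0.02,22]]
  squeeze: 20

```text
clock: 1.77
position: [0.5678, 0.2096, 0.2598]
ee_rot: [0.219, -3.133, 0.001]
force: [0.5, -0.6, 0.5]
width: 1.001
```

```bash
cat > st.py <<'E'
from h import *
s=observe();M=R.from_rotvec(s["ee_rot"]).as_matrix()
print(s["clock"],s["position"],np.degrees(np.arctan2(M[1,1],M[0,1])),M[:,2],s["force"],s["ft_torque"],s["width"]*.0918)
E
python3 st.py; python3 - <<'E'
from h import *
for n in("top","side"):
    p,d=eyes.get_image(n);p=p[:,:,::-1]
    box=(110,110,290,290) if n=="top" else (200,80,380,260)
    crop(n,p,box,f"pics/{n}_1.png",3)
E
```

```text
1.7667 [0.56775841 0.20957735 0.25976502] 98.01492191013425 [-8.57248931e-04 -6.29743641e-04 -9.99999434e-01] [ 0.47887953 -0.58546707  0.47759336] [0.07218873 0.05123876 0.00340773] 0.09190598441324388
```

View pics/side_1.png

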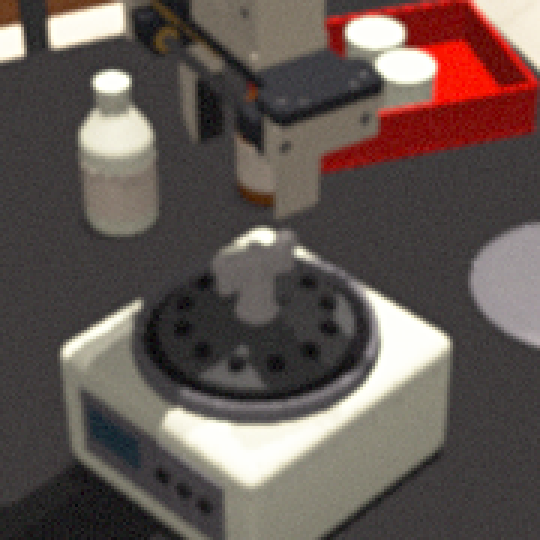

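View pics/top_1.png

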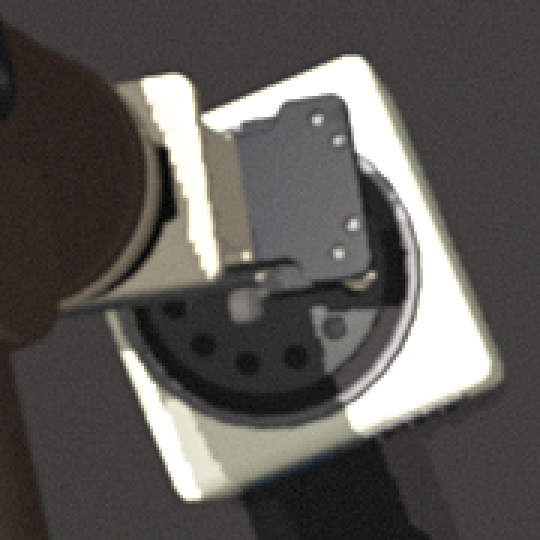

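The gripper stands over the nut: in the side crop the near finger is at (297,185), right of and above the wing at (262,255). In the top crop the near ear shows at (245,305). Now I'll descend, then close.

>>> step_arm:
  series:
    - [[0.0918,0.001,-0.002,-0.01,0],[0.0918,0.001,-0.002,-0.022,0],[0.0918,0.001,-0.002,-0.035,0],[0.0918,0.001,-0.002,-0.048,0],[0.0918,0.001,-0.002,-0.06,0],[0.0918,0.001,-0.002,-0.07,0],[0.0918,0.001,-0.002,-0.078,0],[0.0918,0.001,-0.002,-0.081,0],[0.0918,0.001,-0.002,-0.081,0],[0.0918,0.001,-0.002,-0.081,0]]

```text
clock: 2.7
position: [0.569, 0.2078, 0.1793]
ee_rot: [0.221, -3.134, 0.001]
force: [-0.3, 0.1, 0.2]
width: 1.0
```

>>> step_arm:
  series:
    - [[0.04,0,0,0,0],[0.04,0,0,0,0],[0.04,0,0,0,0],[0.04,0,0,0,0],[0.03,0,0,0,0],[0.025,0,0,0,0],[0.02,0,0,0,0],[0.015,0,0,0,0],[0.01,0,0,0,0],[0.005,0,0,0,0],[0.0,0,0,0,0],[0.0,0,0,0,0],[0.0,0,0,0,0]]
  squeeze: 20

```text
clock: 3.78
position: [0.569, 0.2078, 0.1792]
ee_rot: [0.221, -3.134, 0.001]
force: [0.2, -2.8, 0.7]
width: 0.11
```

```bash
python3 st.py
```

```text
3.7833 [0.56896761 0.20778561 0.17924522] 98.06881359596555 [-4.52002148e-06 -5.88531033e-04 -9.99999827e-01] [ 0.21692887 -2.7670263   0.73166109] [-0.60363467 -0.10075569 -0.08311565] 0.010071216279494801
```

The width reads 10 mm, so the jaws are on the bar's flats. I'll turn clockwise (negative spin), rising slightly, in two halves.

>>> step_arm:
  series:
    - [[0.0,0,0,0,-3],[0.0,0,0,0,-7],[0.0,0,0,0,-11],[0.0,0,0,0,-15],[0.0,0,0,0,-19],[0.0,0,0,0.0005,-23],[0.0,0,0,0.0005,-27],[0.0,0,0,0.0007,-30],[0.0,0,0,0.0007,-30],[0.0,0,0,0.0007,-30]]
  squeeze: 25

```text
clock: 4.62
position: [0.569, 0.2081, 0.18]
ee_rot: [-0.595, -3.085, 0.0]
force: [1.0, 1.0, -0.3]
width: 0.108
```

```bash
python3 st.py
```

```text
4.6167 [0.56899194 0.20814255 0.17996381] 68.18060278636145 [-5.50944148e-05 -2.41093418e-04 -9.99999969e-01] [ 0.96708711  1.02545929 -0.29913714] [ 0.32521555 -0.159484   -0.04293237] 0.00992607467983284
```

Forces are low and the bar is still held. Next comes the second half, to 62° in total.

>>> step_arm:
  series:
    - [[0.0,0,0,0,-3],[0.0,0,0,0,-7],[0.0,0,0,0,-11],[0.0,0,0,0,-15],[0.0,0,0,0,-19],[0.0,0,0,0.0005,-23],[0.0,0,0,0.0005,-27],[0.0,0,0,0.0007,-30],[0.0,0,0,0.0007,-32],[0.0,0,0,0.0007,-32],[0.0,0,0,0.0007,-32]]

```text
clock: 5.53
position: [0.5693, 0.2085, 0.1807]
ee_rot: [1.418, 2.803, 0.001]
force: [2.4, 2.1, -1.0]
width: 0.106
```

```bash
python3 st.py
```

```text
5.5333 [0.5693039  0.2085103  0.18068843] 36.33272437623062 [ 4.99543493e-04  1.56999555e-04 -9.99999863e-01] [ 2.38463205  2.13279058 -0.99388392] [ 0.46322148 -0.51161885 -0.03815317] 0.00976322708152209
```

>>> step_arm:
  series:
    - [[0.02,0,0,0,0],[0.04,0,0,0,0],[0.06,0,0,0,0],[0.08,0,0,0,0],[0.0918,0,0,0,0],[0.0918,0,0,0,0],[0.0918,0,0,0,0],[0.0918,0,0,0,0]]

```text
clock: 6.2
position: [0.5693, 0.2085, 0.1807]
ee_rot: [1.418, 2.803, 0.001]
force: [-0.2, -0.4, 0.5]
width: 0.637
```

```bash
python3 st.py
```

```text
6.2 [0.56926323 0.20850589 0.18069691] 36.337505117518745 [ 4.33608524e-04  1.82959645e-04 -9.99999889e-01] [-0.15165419 -0.35956891  0.49570095] [-0.053084   -0.01798455  0.00987682] 0.058505835892358714
```

Released. Next: straight up, then back aside to look.

>>> step_arm:
  series:
    - [[0.0918,0,0,0,0],[0.0918,0,0,0,0],[0.0918,0,0,0,0],[0.0918,0,0,0.01,0],[0.0918,0,0,0.025,0],[0.0918,0,0,0.045,0],[0.0918,0,0,0.065,0],[0.0918,0,0,0.085,0],[0.0918,0,0,0.1,0],[0.0918,-0.02,0.01,0.1,0],[0.0918,-0.05,0.03,0.1,0],[0.0918,-0.08,0.05,0.1,0],[0.0918,-0.11,0.07,0.1,0],[0.0918,-0.14,0.09,0.1,0],[0.0918,-0.17,0.12,0.1,0],[0.0918,-0.19,0.15,0.1,0],[0.0918,-0.2,0.17,0.1,0],[0.0918,-0.21,0.18,0.1,0],[0.0918,-0.21,0.18,0.1,0],[0.0918,-0.21,0.18,0.1,0]]

```text
clock: 7.87
position: [0.3591, 0.3887, 0.2813]
ee_rot: [1.416, 2.804, 0.001]
force: [0.5, 0.1, 0.8]
width: 0.998
```

```bash
python3 st.py; python3 - <<'E'
from h import *
for n,box in(("top",(160,160,240,240)),("side",(255,145,320,200))):
    p,d=eyes.get_image(n);p=p[:,:,::-1];cv2.imwrite(f"pics/{n}_2.png",p)
    P=pts(n,d,box)
    Q=P[(P[...,2]>.183)&(P[...,2]<.2)]
    if len(Q)<10: print(n,"few");continue
    c=Q[:,:2]-Q[:,:2].mean(0);w,V=np.linalg.eigh(c.T@c);print(n,len(Q),Q.mean(0),np.degrees(np.arctan(V[1,1]/V[0,1])))
E
```

```text
7.8667 [0.35911356 0.38870195 0.28125003] 36.42228403426146 [ 9.09611554e-04  3.58591427e-04 -9.99999522e-01] [0.45542775 0.12654125 0.80594347] [-0.06182196  0.02245029 -0.0152761 ] 0.09157947668165466
top 288 [0.56994937 0.20835128 0.18864912] -53.84933883838777
side 170 [0.5681332  0.20627077 0.18877151] -53.86740147574836
```

View pics/top_2.png

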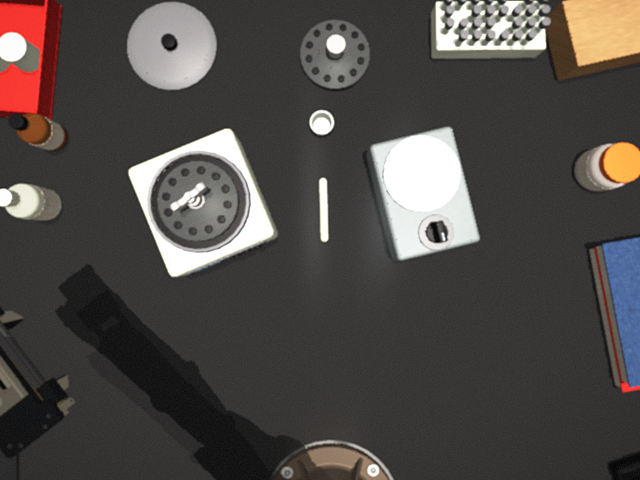

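The wing now lies at -53.9°, so it has turned 61.7° clockwise (it was at +7.8°). In the top view it sits at (188,197). The knob at (437,232) looks unchanged and the arm is well clear.

```bash
python3 -c "
from cell import arm
print(arm.sign_off())"
```

```text
the job is handed in; nothing more can be done
None
```

I slackened the wing nut by about 62° clockwise, let go and moved the arm clear. The job was handed in at about 8 s of the 32 s allowed; sign-off gives no verdict.

- **Turn:** both cameras show the wing moved from about +7.8° to −53.9°, or 61.7°. With the unknown start of 0.05 to 0.25 rad, the joint should now read about 1.13 to 1.33 rad, inside the 0.7 to 1.75 band.
- **Grip and forces:** the jaws closed to 10 mm on the wing's flats. The tool force I read after each move stayed below about 4 N.
- **Final state:** the nut is still on its spindle, the stirrer's knob looks unmoved in the top view, and the open gripper is well clear of everything.
- **Disagreement:** the two cameras placed the nut's axis about 2 to 3 mm apart, roughly the calibration error. I aimed between the two, and it caused no trouble. No check failed.

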